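# Walk the heavy flask round to face the fence

## Task

Pushing only with the fingertips, walk the heavy steel flask round until its striped front faces the aluminium fence, and push it home so that the whole front sits flush against the fence with the red stripe inside the green band. Have it nearly square before it touches the fence, so that no corner is driven into the bar. Keep the flask flat on the worktop (push it, never lift or tip it), and leave everything else where it stands.

Things in the scene. Friction and masses are not known exactly. Their poses are not given: they have to be found in the camera images.
- flask: plaster-filled steel flask, a loose block 100 (its x) by 130 (its y) by 50 mm high, 0.75 to 1 kg; slides under 4 to 12 N; too wide to grip. Origin at the centre of its underside, z up, x out of the front: the 130 mm face with a 10 mm wide red stripe, which runs on over the top. It starts about 0.17 m before the fence, turned 35 to 70 degrees anticlockwise (from above) from facing it
- flask_front_l (a point): lower left end of the flask's front face: flask frame (50, 65, 20) mm
- flask_front_r (a point): lower right end of the flask's front face: flask frame (50, -65, 20) mm
- flask_stripe (a point): red stripe where the front face meets the top: flask frame (50, 0, 50) mm
- fence: aluminium bar fixed to the worktop, 260 mm long (its y), 20 thick, 30 high, with a 6 mm high foot behind it. Origin on the worktop under the middle of its working face, the one towards the robot; x points from that face into the bar, away from the flask; z up. A green band 36 mm wide is painted round the middle of the bar (y from -18 to 18 mm)
- yellow_block: yellow bur block with short burs, 56x56x26 mm, loose, stands off the left end of the fence; leave it alone. Origin at the centre of its underside
- stone_case: small black case with a clear lid, 32x44x22 mm, loose, stands off the right end of the fence; leave it alone. Origin at the centre of its underside
- phone: black phone lying flat, 150x78x11 mm, loose, to the right of the work; leave it alone. Origin at the centre of its underside
- cast_left: cream plaster dental cast, 66x68x30 mm, loose, to the left of the work; leave it alone. Origin at the centre of its underside
There are look-alikes about, which are no part of the job. Of the things that look like the flask, the larger one is meant.

How it is judged:
By the outcome, as a careful person would: the job done as asked, in the order asked, and still so for the second after the job is handed in, with the robot touching nothing.
It also fails if it takes over 54 s, if anything falls off the work surface, if the arm or the gripper's body presses on something with over 40 N, if the wrist force passes 120 N, or if a joint passes its speed limit or range.

## Robot

A 7-joint arm with a two-finger parallel gripper is mounted at the origin on a cart in front of the work surface, level with it; the furniture and walls round the work are solid. World frame = base frame: x ahead of the robot, y to its left, z up, the work surface at z = 0. Lengths are in m, angles in rad, forces in N, time in s.
With the tool pointing down it reaches from about 0.425 to 1.025 m from the base axis. Payload 9.4 kg.
Tool frame: the origin (TCP) lies midway between the tips of the shut fingers; the grasp point (between the pads) lies 19 mm behind it (manip.tcp_to_grasp is the distance from the TCP to the grasp point, in m); z points along the fingers, y is the line along which they close (so a half turn about z gives the same grasp; the last joint's range is limited). The gripper opens to 93 mm and grips with 3 to 60 N. Pads are 15 mm wide; open, the fingers measure 128 mm over their backs; the gripper's body (75 mm by 188 mm) begins 65 mm behind the grasp point.
Start: joints at [-1.239, 0.599, -0.003, 1.599, 0.002, 0.943, -0.08], TCP at [0.288, 0.665, 0.219] pointing down, gripper open.
Joint ranges: [-2.57, 2.57], [-0.35, 1.97], [-1.29, 1.29], [0.11, 2.56], [-1.05, 4.19], [0.11, 1.86], [-2.63, 2.63]. Speed limits (rad/s): [2.22, 2.22, 3.01, 3.01, 3.14, 3.14, 3.14].

## Interface

Orientations are given as a unit quaternion [x, y, z, w].
In Python, from rig import manip gives the robot as it stands.
- The arm moves only by the shell command python3 -m jog 'ROWS' [FORCE]. ROWS is JSON, a list of rows, each a list of 7 numbers: the finger opening in mm, from 0 to 93, then the shift along the tool's x, y, z in mm, then the turn, a rotation vector about the tool's x, y, z in rad. A call has 1 to 5 rows; each row shifts and turns the commanded pose from where the row before left it, along the tool's axes as they then stand; what a row does not reach is not made up. A row lasts 1/10 s, in which the tool goes at most 50 mm and 8.59 degrees, less where a joint would pass 70% of its speed; a pose out of reach is approached as far as the arm can. A call with a gripper value outside its range is refused whole. The fingers move at their own pace and stop on an object; FORCE is the grip in N (left out, the last holds). Time passes only in rows, so rows that do not move let the fingers close. It gives the time, the measured TCP pose, the force, the opening and the grip force at its end, in the units of the state.
- manip.get_obs(): the state, without advancing time (a new reading comes with each control period).
- manip.snapshot(name): name is "scene" or "top"; returns a dict with "image" (480x640x3 uint8, blue, green, red), "camera_matrix" (3x3 intrinsics, pixels), "R" (3x3) and "t" (3): a world point X has camera coordinates R X + t. Camera axes: x right, y down, z forward; pixel columns grow to the right and rows downward; lengths in m; the calibration is good to about 2 mm. A picture is of the moment at which its call begins. There is no depth.
- manip.job_done(): hands the job in; it is judged then, once.
The state is a dict: "clock": time; "joints": joint angles; "qd": joint speeds; "effort": joint torques, N m; "position": TCP position; "orientation": TCP orientation; "ft_force": force on the tool from outside, world axes, zero at the start; "wrist_torque": the same for the moment, N m; "grip_width": opening from 0.0 (shut) to 1.0 (fully open); "gripper_force": force on a finger pad.
Only numpy, scipy, OpenCV 4.12 (cv2) and the standard library are available. Lean on these libraries where they do the work, as an engineer would, in place of code of your own. Each camera call takes 0.05 s, during which the arm holds its last target. There are 200 camera calls.

## Working session

There is one attempt and no reset: what is moved stays moved. The work goes in short steps, Python scripts to look and compute and a shell command to move; the robot and the scene stay as the last step left them, time stands still between calls to the robot, and variables do not carry over. Pictures are saved under pics/ and viewed, at most 10 in all, crops included, and the job is handed in when it is done.

```bash
mkdir -p pics; ls; python3 - <<'E'
from rig import manip
import cv2
for n in("scene","top"):
    s=manip.snapshot(n); cv2.imwrite(f"pics/{n}0.png",s["image"]); print(n,s["camera_matrix"],s["R"],s["t"])
o=manip.get_obs(); print(o)
E
```

```text
pics
scene [[562.126297     0.         317.41087646]
 [  0.         562.126297   237.82417416]
 [  0.           0.           1.        ]] [[ 0.7738449  -0.63335108  0.00552095]
 [-0.27152069 -0.339601   -0.90052633]
 [ 0.57222425  0.69536865 -0.43476643]] [-0.4098155   0.21904772  1.24099203]
top [[448.67571698   0.         327.8139916 ]
 [  0.         448.67571698 239.44555613]
 [  0.           0.           1.        ]] [[-0.01093904 -0.99990128  0.00881823]
 [-0.99731777  0.01027167 -0.07246905]
 [ 0.07237132 -0.00958732 -0.99733168]] [0.06216199 0.59040818 1.16548135]
{'clock': 0.1, 'joints': array([-1.23872545,  0.60004171, -0.00256202,  1.60006754,  0.00180649,
        0.9429309 , -0.07978418]), 'qd': array([ 0.00127106, -0.00264881, -0.00223152, -0.00262316,  0.00053693,
        0.00151306, -0.00047732]), 'effort': array([ 4.52171240e-03, -7.66554809e+01,  1.50237020e+00, -2.52938658e+01,
       -5.22809580e-02,  1.36270589e-02,  5.45613602e-05]), 'position': array([0.28799693, 0.66484297, 0.21784223]), 'orientation': array([ 2.02919570e-01,  9.79195142e-01, -7.17856462e-04, -8.29644347e-05]), 'ft_force': array([-0.31574162,  0.06908016, -0.02210193]), 'wrist_torque': array([-0.02835799, -0.01632062, -0.02883818]), 'gripper_force': 0.0, 'grip_width': 1.001914358911174}
```

View pics/top0.png

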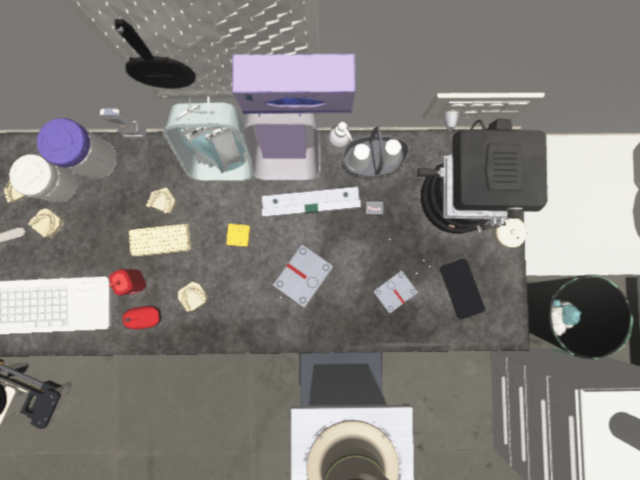

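View pics/scene0.png

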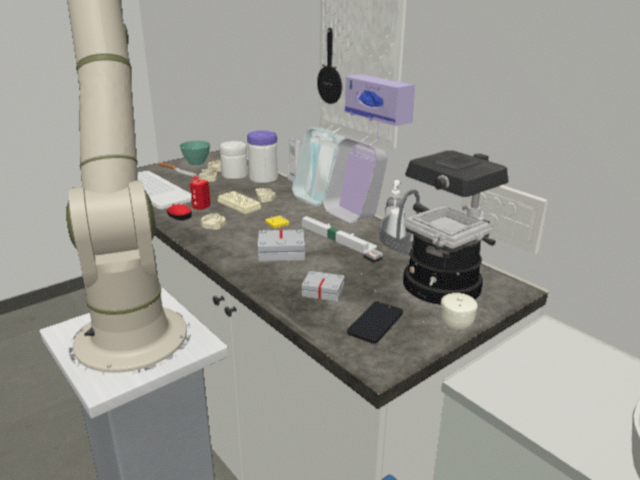

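The top view shows the big flask at about (303,275), its stripe pointing up-left, and the fence from (262,204) to (360,198) with the green band at (311,208). The smaller look-alike is at (396,292). I'll enlarge the work area.

```bash
python3 - <<'E'
import cv2
i=cv2.imread("pics/top0.png")[180:315,225:405]
cv2.imwrite("pics/c0.png",cv2.resize(i,None,fx=4.4,fy=4.4,interpolation=cv2.INTER_CUBIC))
E
```

```text
(no output)
```

View pics/c0.png

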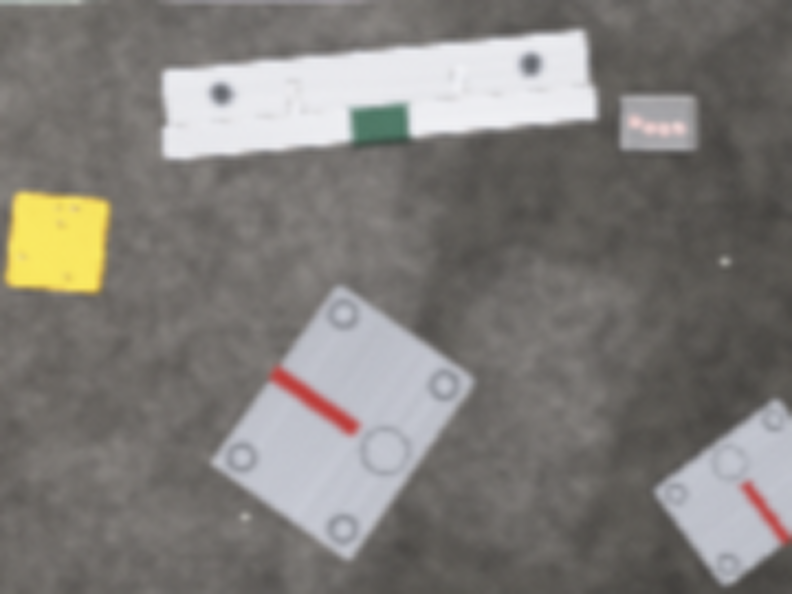

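```bash
cat >h.py <<'E'
import numpy as np, cv2
from rig import manip
def w(s,p,z):
    p=np.atleast_2d(np.array(p,float)); K,R,t=s["camera_matrix"],s["R"],s["t"]
    d=(R.T@np.linalg.inv(K)@np.c_[p,np.ones(len(p))].T).T; c=-R.T@t
    return c+d*((z-c[2])/d[:,2])[:,None]
def px(s,X):
    X=np.atleast_2d(X); c=X@s["R"].T+s["t"]; q=c@s["camera_matrix"].T; return q[:,:2]/q[:,2:]
E
python3 - <<'E'
from h import *
s=manip.snapshot("top"); print(-s["R"].T@s["t"])
f=lambda p:np.array(p)/4.4+[225,180]-0.4
c=w(s,f([(341,285),(211,462),(350,560),(474,380)]),.05)[:,:2]; print(c)
print("sides",np.linalg.norm(c-np.roll(c,-1,0),axis=1),"cen",c.mean(0))
d=c[0]+c[3]-c[1]-c[2]; print("left dir->yaw",np.degrees(np.arctan2(-d[1],-d[0]))-90, "stripe",w(s,f([(273,373)]),.05))
for z in(0,.03):
    e=w(s,f([(163,158),(597,119),(354,144),(409,139)]),z)[:,:2]; v=e[0]-e[1]
    print(z,e,np.linalg.norm(v),"fence yaw",np.degrees(np.arctan2(v[1],v[0]))-90,"mid",(e[0]+e[1])/2)
for n,p,z in(("yellow",[(17,193),(108,202),(98,291),(7,284)],.026),("case",[(621,97),(696,97),(696,150),(621,150)],.022)): print(n,w(s,f(p),z)[:,:2].round(3))
print("look",w(s,[(373,291),(410,272)],.04)[:,:2])
E
```

```text
[0.50515714 0.06726522 1.20460963]
[[0.57689425 0.12256659]
 [0.47456054 0.19882691]
 [0.41709924 0.1184353 ]
 [0.52050942 0.04531684]]
sides [0.12762376 0.09881605 0.12664902 0.09563876] cen [0.49726586 0.12128641]
left dir->yaw 54.01876325487868 stripe [[0.52585697 0.16257947 0.05      ]]
0 [[ 0.65917831  0.23355901]
 [ 0.68071923 -0.03321424]
 [ 0.66668319  0.11639146]
 [ 0.66944757  0.08258672]] 0.2676415108844828 fence yaw 4.6163980843155485 mid [0.66994877 0.10017239]
0.03 [[ 0.65534252  0.22941758]
 [ 0.67634697 -0.03071186]
 [ 0.66266049  0.115168  ]
 [ 0.66535603  0.08220515]] 0.2609760774499648 fence yaw 4.616398084315534 mid [0.66584474 0.09935286]
yellow [[0.636 0.317]
 [0.63  0.263]
 [0.576 0.269]
 [0.581 0.323]]
case [[ 0.691 -0.046]
 [ 0.69  -0.092]
 [ 0.658 -0.091]
 [ 0.659 -0.046]]
look [[ 0.45493914 -0.05919837]
 [ 0.50283652 -0.15612049]]
```

```bash
R='[0,-33,-36,0,0,0,0]'; python3 -m jog '[[0,-33,-36,0,0,0,0],[0,-33,-36,0,0,0,0],[0,-33,-36,0,0,0,0],[0,-33,-36,0,0,0,0],[0,-33,-36,0,0,0,0]]'; python3 -m jog '[[0,-33,-36,0,0,0,0],[0,-33,-36,0,0,0,0],[0,-33,-36,0,0,0,0],[0,-33,-36,0,0,0,0],[0,-33,-36,0,0,0,0]]'; python3 -m jog '[[0,0,0,0,0,0,0.11],[0,0,0,0,0,0,0.11],[0,0,0,0,0,0,0]]'
cat >>h.py <<'E'
def tool(tx=None,ty=None,yaw=None,z=None):
    "print tool pose; shift in tool axes (mm) and turn (rad) to reach target tx,ty with tool-x yaw (deg)"
    from scipy.spatial.transform import Rotation as Ro
    o=manip.get_obs(); p=o["position"]; M=Ro.from_quat(o["orientation"]).as_matrix(); y=np.degrees(np.arctan2(M[1,0],M[0,0]))
    print("clk",round(o["clock"],2),"tcp",p.round(4),"xyaw",y.round(2),"tilt",M[:,2].round(3),"F",o["ft_force"].round(1),"w",round(o["grip_width"],3))
    if tx is not None:
        print("shift mm",(M.T@(np.array([tx,ty,z if z is not None else p[2]])-p)*1000).round(1),"turn",None if yaw is None else round(-np.radians((yaw-y+180)%360-180),3))
E
python3 -c "
from h import *
tool(.4456,.1994,144,.016)"
```

```text
clock: 0.65
position: [0.3684, 0.4325, 0.2185]
orientation: [0.203, 0.979, -0.0, 0.0]
ft_force: [0.8, -0.1, -0.1]
grip_width: 0.619
gripper_force: 0.0
clock: 1.15
position: [0.4482, 0.2018, 0.2187]
orientation: [0.203, 0.979, 0.0, 0.0]
ft_force: [-0.1, 0.2, 0.5]
grip_width: 0.192
gripper_force: 0.0
clock: 1.45
position: [0.4481, 0.2032, 0.2187]
orientation: [0.311, 0.951, -0.0, 0.0]
ft_force: [-1.2, 0.3, 0.5]
grip_width: 0.006
gripper_force: 0.0
clk 1.45 tcp [0.4481 0.2032 0.2187] xyaw 143.81 tilt [ 0. -0. -1.] F [-1.2  0.3  0.5] w 0.006
shift mm [ -0.3  -4.5 202.7] turn -0.003
```

```bash
python3 -m jog '[[0,0,-4,41,0,0,0],[0,0,0,41,0,0,0],[0,0,0,41,0,0,0],[0,0,0,40,0,0,0],[0,0,0,40,0,0,0]]'; python3 -m jog '[[0,-4,0,0,0,0,0],[0,-4,0,0,0,0,0],[0,-3,0,0,0,0,0],[0,-2,0,0,0,0,0]]'; python3 -c "
from h import *
tool(.4577,.1906,144)
cv2.imwrite('pics/t1.png',cv2.resize(manip.snapshot('top')['image'][180:315,225:405],None,fx=4.4,fy=4.4,interpolation=2))"
```

```text
clock: 1.95
position: [0.4454, 0.2013, 0.0141]
orientation: [0.307, 0.952, 0.0, 0.0]
ft_force: [1.2, 0.2, 0.1]
grip_width: 0.002
gripper_force: 0.0
clock: 2.35
position: [0.4573, 0.1933, 0.0177]
orientation: [0.309, 0.951, 0.001, 0.001]
ft_force: [-3.9, 4.3, 4.1]
grip_width: 0.006
gripper_force: 2.7
clk 2.35 tcp [0.4573 0.1933 0.0177] xyaw 144.0 tilt [ 0.003  0.002 -1.   ] F [-3.9  4.3  4.1] w 0.006
shift mm [-2. -2. -0.] turn 0.0
```

View pics/t1.png

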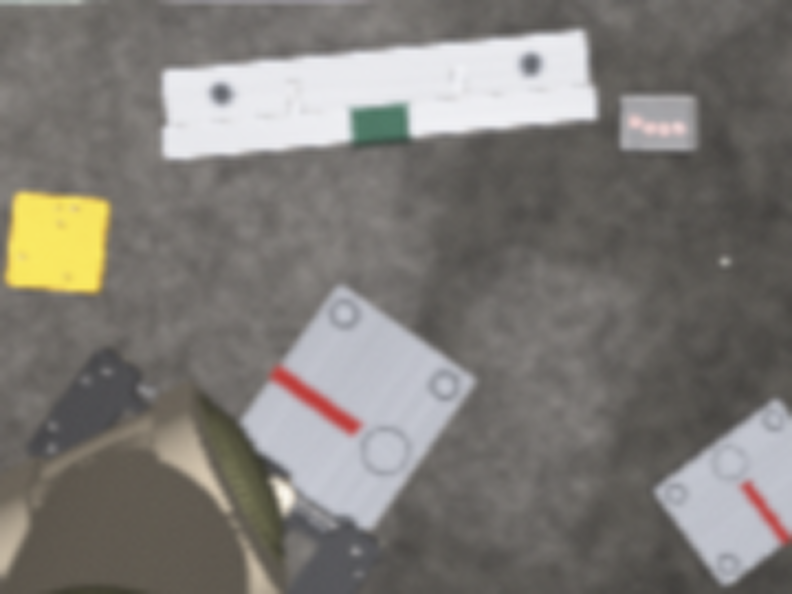

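The arm is now at the flask's left face, in contact at about 5 N. The flask has not moved: front-right corner (341,285), stripe end (273,373). I start the turning arc.

```bash
python3 -m jog '[[0,-4,3.5,0,0,0,0.05],[0,-4,3.5,0,0,0,0.05],[0,-4,3.5,0,0,0,0.05],[0,-4,3.5,0,0,0,0.05],[0,-4,3.5,0,0,0,0.05]]';python3 -m jog '[[0,-4,3.5,0,0,0,0.05],[0,-4,3.5,0,0,0,0.05],[0,-4,3.5,0,0,0,0.05],[0,-4,3.5,0,0,0,0.05],[0,0,0,0,0,0,0]]'; python3 -c "
from h import *
tool()
cv2.imwrite('pics/t2.png',cv2.resize(manip.snapshot('top')['image'][180:315,225:405],None,fx=4.4,fy=4.4,interpolation=2))"
```

```text
clock: 2.9
position: [0.4832, 0.193, 0.0157]
orientation: [0.427, 0.904, 0.0, 0.0]
ft_force: [-3.7, 3.8, 4.1]
grip_width: 0.002
gripper_force: 2.4
clock: 3.4
position: [0.5047, 0.1873, 0.0156]
orientation: [0.515, 0.857, 0.0, 0.001]
ft_force: [0.3, 0.9, 0.3]
grip_width: 0.002
gripper_force: 0.2
clk 3.4 tcp [0.5047 0.1873 0.0156] xyaw 118.0 tilt [ 0.002 -0.    -1.   ] F [0.3 0.9 0.3] w 0.002
```

View pics/t2.png

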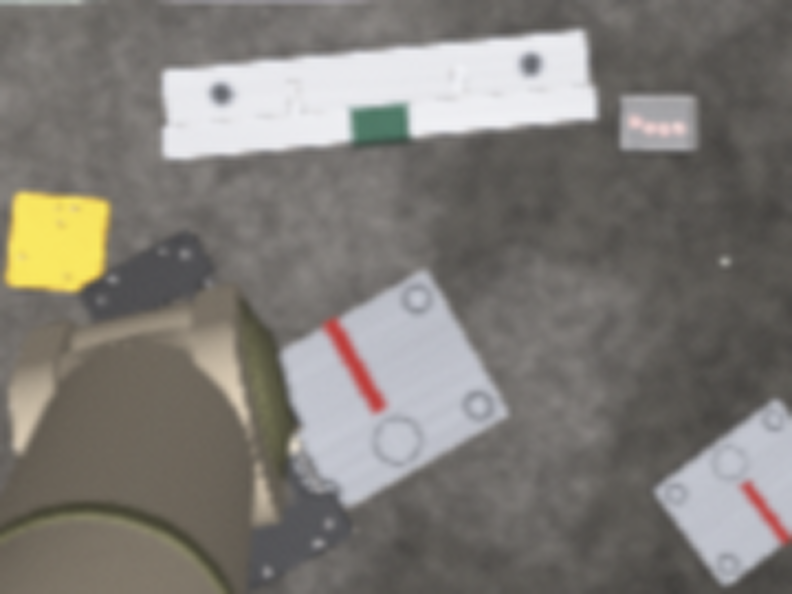

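The flask has turned about halfway: front-right corner (428,270), back-right (508,412), stripe's front end (330,322).

```bash
cat >>h.py <<'E'
FY=4.6; F0=np.array([.667,.0995])
def pose(s,fr,br,st):
    "flask pose from top-face front-right, back-right corners and the stripe's front end, crop pixels"
    f=lambda p:np.array(p)/4.4+[225,180]-0.4
    a,b,c=w(s,[f(fr),f(br),f(st)],.05)[:,:2]
    y1=np.degrees(np.arctan2(*(a-b)[::-1])); d=c-a; y2=np.degrees(np.arctan2(d[1],d[0]))-90
    y=y1*.6+y2*.4; r=np.radians(y); fx=np.array([np.cos(r),np.sin(r)]); fy=np.array([-fx[1],fx[0]])
    cen=((a+b)/2+fy*.065+c-fx*.05)/2
    q=np.radians(FY); g=np.array([[np.cos(q),np.sin(q)],[-np.sin(q),np.cos(q)]])
    print("len",np.linalg.norm(a-b).round(4),np.linalg.norm(d).round(4),"yaw",y1.round(1),y2.round(1),"cen",cen.round(4),"in fence frame mm",(g@(cen-F0)*1000).round(1),"rel yaw",round(y-FY,1))
E
python3 -c "
from h import *
pose(manip.snapshot('top'),(428,270),(508,412),(330,322))"
```

```text
len 0.0953 0.0649 yaw 28.8 27.4 cen [0.512  0.1057] in fence frame mm [-154.1   18.6] rel yaw 23.6
```

```bash
python3 -m jog '[[0,-4,3.5,0,0,0,0.05],[0,-4,3.5,0,0,0,0.05],[0,-4,3.5,0,0,0,0.05],[0,-4,3.5,0,0,0,0.05],[0,-4,3.5,0,0,0,0.05]]';python3 -m jog '[[0,-4,3.5,0,0,0,0.05],[0,-4,3.5,0,0,0,0.05],[0,-4,3.5,0,0,0,0.05],[0,0,0,0,0,0,0]]';  python3 -m jog '[[0,5,0,0,0,0,0],[0,15,0,0,0,0,0],[0,0,0,-40,0,0,0],[0,0,0,-45,0,0,0],[0,0,0,0,0,0,0]]'; python3 -c "
from h import *
tool()
cv2.imwrite('pics/t3.png',cv2.resize(manip.snapshot('top')['image'][180:315,225:405],None,fx=4.4,fy=4.4,interpolation=2))"
```

```text
clock: 4.0
position: [0.5276, 0.1757, 0.0156]
orientation: [0.618, 0.786, 0.0, 0.0]
ft_force: [0.8, 1.8, -2.4]
grip_width: 0.003
gripper_force: 1.1
clock: 4.4
position: [0.5403, 0.1652, 0.0157]
orientation: [0.675, 0.738, 0.0, 0.0]
ft_force: [0.4, 0.1, -0.5]
grip_width: 0.004
gripper_force: 0.0
clock: 4.9
position: [0.5397, 0.1881, 0.1052]
orientation: [0.673, 0.739, 0.003, 0.001]
ft_force: [1.1, -0.4, -1.0]
grip_width: 0.006
gripper_force: 0.0
clk 4.9 tcp [0.5397 0.1881 0.1052] xyaw 95.35 tilt [ 0.006  0.003 -1.   ] F [ 1.1 -0.4 -1. ] w 0.006
```

View pics/t3.png

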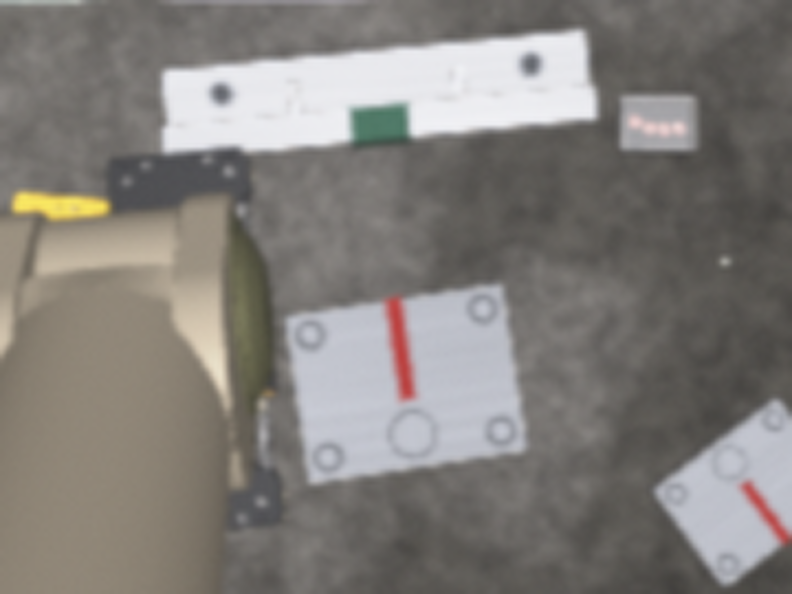

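The flask now nearly faces the fence: front-right corner (502,285), back-right (525,451), front-left (287,318), stripe's front end (394,298).

```bash
python3 -c "
from h import *
s=manip.snapshot('top')
pose(s,(502,285),(525,451),(394,298))
f=lambda p:np.array(p)/4.4+[225,180]-0.4
a,b=w(s,[f((502,285)),f((287,318))],.05)[:,:2];print(np.degrees(np.arctan2(*(b-a)[::-1]))-90,np.linalg.norm(a-b))
tool(.43,.097,4.6)"
```

```text
len 0.0978 0.0637 yaw 7.2 6.3 cen [0.5195 0.0862] in fence frame mm [-148.1   -1.4] rel yaw 2.2
8.141037355221968 0.12728683951980982
clk 5.0 tcp [0.5378 0.1877 0.1017] xyaw 95.38 tilt [ 0.002  0.001 -1.   ] F [-0.4  0.9  0.2] w 0.003
shift mm [ -80.2 -115.8   -0.3] turn 1.584
```

```bash
python3 -m jog '[[80,-33,-36.5,0,0,0,0],[80,-33,-36.5,0,0,0,0],[80,-32,-36.5,0,0,0,0],[80,0,0,0,0,0,0.144],[80,0,0,0,0,0,0.144]]'; python3 -m jog '[[80,0,0,0,0,0,0.144],[80,0,0,0,0,0,0.144],[80,0,0,0,0,0,0.144],[80,0,0,0,0,0,0.144],[80,0,0,0,0,0,0.144]]' >/dev/null; python3 -m jog '[[80,0,0,0,0,0,0.144],[80,0,0,0,0,0,0.144],[80,0,0,0,0,0,0.144],[80,0,0,0,0,0,0.144],[80,0,0,0,0,0,0]]' ; python3 -c "
from h import *
tool(.438,.0797,4.6,.016);print(manip.get_obs()['joints'].round(2))"
```

```text
clock: 5.5
position: [0.4359, 0.0774, 0.1]
orientation: [0.775, 0.632, -0.001, -0.001]
ft_force: [0.6, 0.4, 0.6]
grip_width: 0.386
gripper_force: 0.0
clock: 6.5
position: [0.4369, 0.0787, 0.0996]
orientation: [0.999, 0.039, -0.001, 0.001]
ft_force: [-0.2, 0.5, -0.2]
grip_width: 0.859
gripper_force: 0.0
clk 6.5 tcp [0.4369 0.0787 0.0996] xyaw 4.45 tilt [-0.002 -0.002 -1.   ] F [-0.2  0.5 -0.2] w 0.859
shift mm [ 1.3 -1.  83.6] turn -0.003
[-0.77  0.58  0.69  2.36 -0.88  0.47 -0.84]
```

```bash
python3 -m jog '[[80,0,0,28,0,0,0],[80,0,0,28,0,0,0],[80,0,0,27,0,0,0],[80,0,0,0,0,0,0]]'; python3 -m jog '[[80,8,0,0,0,0,0],[80,7,0,0,0,0,0],[80,4,0,0,0,0,0],[80,4,0,0,0,0,0],[80,4,0,0,0,0,0]]';python3 -m jog '[[80,4,0,0,0,0,0],[80,4,0,0,0,0,0],[80,4,0,0,0,0,0],[80,5,0,0,0,0,0],[80,5,0,0,0,0,0]]';python3 -m jog '[[80,5,0,0,0,0,0],[80,5,0,0,0,0,0],[80,5,0,0,0,0,0],[80,4,0,0,0,0,0],[80,0,0,0,0,0,0]]'; python3 -c "
from h import *
tool()
cv2.imwrite('pics/t4.png',cv2.resize(manip.snapshot('top')['image'][180:315,225:405],None,fx=4.4,fy=4.4,interpolation=2));print(manip.get_obs()['joints'].round(2))"
```

```text
clock: 6.9
position: [0.4359, 0.0792, 0.0153]
orientation: [0.999, 0.041, -0.003, -0.002]
ft_force: [0.1, -0.6, 0.0]
grip_width: 0.858
gripper_force: 0.0
clock: 7.4
position: [0.4635, 0.0816, 0.0182]
orientation: [0.999, 0.041, -0.001, -0.0]
ft_force: [-4.9, 1.8, 2.5]
grip_width: 0.863
gripper_force: 2.3
clock: 7.9
position: [0.4848, 0.0826, 0.0181]
orientation: [0.999, 0.04, -0.001, -0.0]
ft_force: [-6.8, -1.0, 2.8]
grip_width: 0.86
gripper_force: 2.9
clock: 8.4
position: [0.505, 0.0843, 0.018]
orientation: [0.999, 0.04, -0.0, 0.0]
ft_force: [-4.6, -0.1, 1.8]
grip_width: 0.861
gripper_force: 1.8
clk 8.4 tcp [0.505  0.0843 0.018 ] xyaw 4.6 tilt [-0.001 -0.    -1.   ] F [-4.6 -0.1  1.8] w 0.861
[-0.55  0.73  0.42  2.25 -0.92  0.34 -0.83]
```

View pics/t4.png

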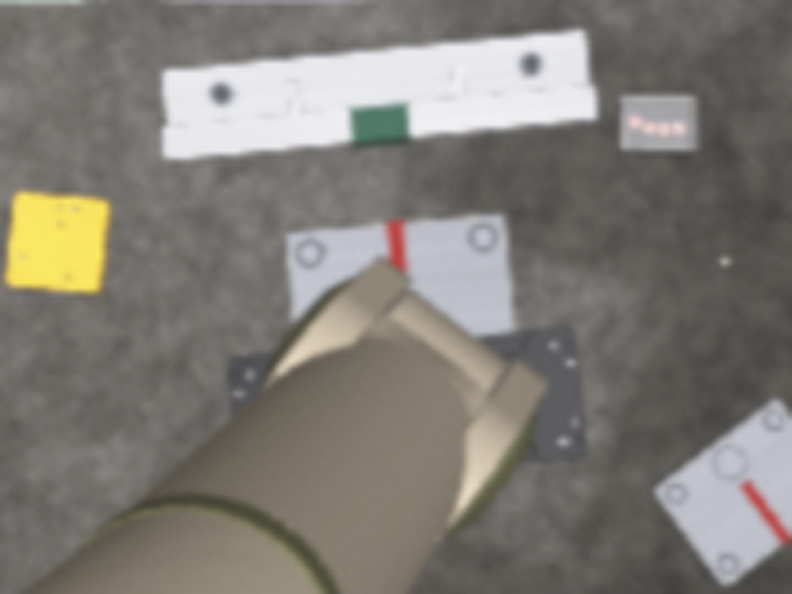

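The flask is square to the fence: its front edge runs (287,233)–(505,214), a slope of 5.0° against the fence's 5.1°. The stripe is at (396,221) and the green band's centre at (381,142).

```bash
python3 -c "
from h import *
s=manip.snapshot('top');f=lambda p:np.array(p)/4.4+[225,180]-0.4
q=np.radians(FY); g=np.array([[np.cos(q),np.sin(q)],[-np.sin(q),np.cos(q)]])
for p in((287,233),(505,214),(396,221)): print((g@(w(s,[f(p)],.05)[0,:2]-F0)*1000).round(1))
print('band',[(g@(w(s,[f(p)],.03)[0,:2]-F0)*1000).round(1) for p in((351,106),(407,103),(354,143),(409,139))])
print('tcp',(g@(manip.get_obs()['position'][:2]-F0)*1000).round(1))"
```

```text
[-54.7  59.1]
[-55.  -69.3]
[-53.4  -5.2]
band [array([20. , 15.7]), array([ 18.8, -17.9]), array([-2.5, 15.9]), array([ -3. , -17.1])]
tcp [-162.7   -2.2]
```

```bash
python3 -m jog '[[80,5,-0.4,0,0,0,0],[80,5,-0.4,0,0,0,0],[80,5,-0.4,0,0,0,0],[80,5,-0.4,0,0,0,0],[80,5,-0.4,0,0,0,0]]';python3 -m jog '[[80,5,-0.4,0,0,0,0],[80,5,-0.4,0,0,0,0],[80,5,-0.4,0,0,0,0],[80,4,-0.4,0,0,0,0],[80,2,0,0,0,0,0]]'; python3 -m jog '[[80,1.5,0,0,0,0,0],[80,1.5,0,0,0,0,0],[80,1.5,0,0,0,0,0]]'; python3 -c "
from h import *
tool()
cv2.imwrite('pics/t5.png',cv2.resize(manip.snapshot('top')['image'][180:315,225:405],None,fx=4.4,fy=4.4,interpolation=2))"
```

```text
clock: 9.0
position: [0.5289, 0.0875, 0.0179]
orientation: [0.999, 0.039, -0.001, -0.0]
ft_force: [-6.4, -1.2, 5.2]
grip_width: 0.861
gripper_force: 3.5
clock: 9.5
position: [0.5501, 0.0909, 0.0178]
orientation: [0.999, 0.04, -0.001, 0.0]
ft_force: [-7.0, -1.2, 4.9]
grip_width: 0.862
gripper_force: 3.7
clock: 9.8
position: [0.5541, 0.0913, 0.0178]
orientation: [0.999, 0.039, -0.001, -0.0]
ft_force: [-6.2, -0.6, 4.8]
grip_width: 0.861
gripper_force: 3.4
clk 9.8 tcp [0.5541 0.0913 0.0178] xyaw 4.53 tilt [-0.002  0.    -1.   ] F [-6.2 -0.6  4.8] w 0.861
```

View pics/t5.png

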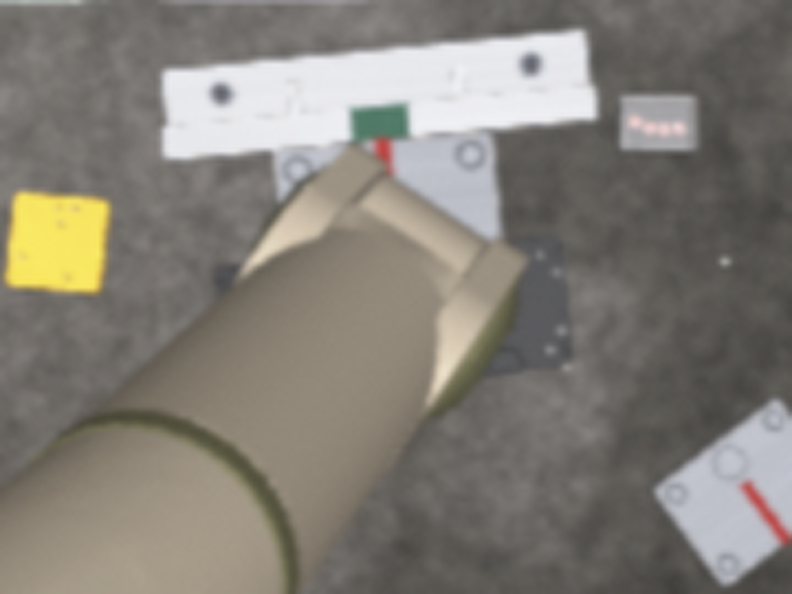

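The stripe (384,140) lies inside the green band (352–409) and the flask is almost touching. I creep on until the force rises.

```bash
j(){ grep -E 'position|ft_f'; }; python3 -m jog '[[80,1,0,0,0,0,0],[80,0.5,0,0,0,0,0]]'|j; python3 -m jog '[[80,1,0,0,0,0,0],[80,0.5,0,0,0,0,0]]'|j; python3 -m jog '[[80,1,0,0,0,0,0],[80,0.5,0,0,0,0,0]]'|j
```

```text
position: [0.5557, 0.0914, 0.0178]
ft_force: [-6.5, -0.7, 4.7]
position: [0.5565, 0.0915, 0.0178]
ft_force: [-8.8, -0.6, 7.7]
position: [0.5564, 0.0915, 0.0177]
ft_force: [-13.2, -1.8, 10.8]
```

```bash
j(){ grep -E 'position|ft_f'; }; python3 -m jog '[[80,1,0,0,0,0,0],[80,0.5,0,0,0,0,0]]'|j
```

```text
position: [0.5564, 0.0915, 0.0176]
ft_force: [-17.3, -2.3, 14.4]
```

```bash
j(){ grep -E 'ion|ft_f'; }; t(){ python3 -c "
from h import *
tool();print(manip.get_obs()['wrist_torque'].round(2))"; }; t; python3 -m jog '[[80,0,0,0,0,0,0.015],[80,0,0,0,0,0,0.015],[80,0,0,0,0,0,0.01],[80,0,0,0,0,0,0]]' >/dev/null; t; python3 -m jog '[[80,0,0,0,0,0,-0.03],[80,0,0,0,0,0,-0.03],[80,0,0,0,0,0,-0.02],[80,0,0,0,0,0,0]]'>/dev/null;t;  python3 -m jog '[[80,0,0,0,0,0,0.02],[80,0,0,0,0,0,0.02],[80,0,0,0,0,0,0]]'>/dev/null; t
```

```text
clk 10.65 tcp [0.5564 0.0915 0.0176] xyaw 4.53 tilt [-0.008  0.001 -1.   ] F [-17.3  -2.3  14.4] w 0.862
[-0.37  3.74  0.13]
clk 11.05 tcp [0.5545 0.0918 0.0174] xyaw 2.38 tilt [-0.012  0.001 -1.   ] F [-20.7  -2.8  14.6] w 0.862
[0.14 4.44 1.09]
clk 11.45 tcp [0.5557 0.0907 0.0173] xyaw 6.68 tilt [-0.009  0.    -1.   ] F [-18.1  -3.2  10.7] w 0.863
[-1.13  3.77 -0.95]
clk 11.75 tcp [0.5566 0.0912 0.0173] xyaw 4.57 tilt [-0.008 -0.    -1.   ] F [-15.3  -4.5   8.4] w 0.86
[-0.36  3.24  0.73]
```

Both sides were pressed in turn. Now I retreat and check.

```bash
python3 -m jog '[[80,-6,0,0,0,0,0],[80,-15,0,0,0,0,0],[80,-20,0,0,0,0,0],[80,0,0,-40,0,0,0],[80,0,0,-40,0,0,0]]'; python3 -m jog '[[80,-35,0,-35,0,0,0],[80,-20,0,-45,0,0,0],[80,0,0,-45,0,0,0],[80,0,0,0,0,0,0]]' >/dev/null; python3 -c "
from h import *
tool()
a=manip.snapshot('top')['image'][180:315,225:405];b=manip.snapshot('scene')['image'][190:290,220:400]
a=cv2.resize(a,(480,360),interpolation=2)
cv2.imwrite('pics/t6.png',np.hstack([cv2.resize(a,(400,300)),cv2.resize(b,(400,222),interpolation=2)[:222].copy() if 0 else cv2.copyMakeBorder(cv2.resize(b,(400,222),interpolation=2),0,78,0,0,0)]))
cv2.imwrite('pics/t7.png',cv2.resize(manip.snapshot('top')['image'][190:260,250:395],None,fx=5.5,fy=5.5,interpolation=2))"
```

```text
clock: 12.25
position: [0.5204, 0.0882, 0.0983]
orientation: [0.999, 0.039, -0.0, 0.0]
ft_force: [1.4, 0.2, 1.7]
grip_width: 0.86
gripper_force: 0.0
clk 12.65 tcp [0.4685 0.0845 0.2273] xyaw 4.53 tilt [ 0.009  0.003 -1.   ] F [ 0.7  0.5 -0.3] w 0.858
```

View pics/t6.png

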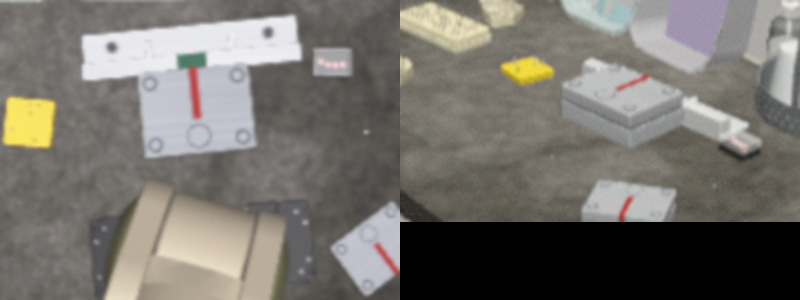

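View pics/t7.png

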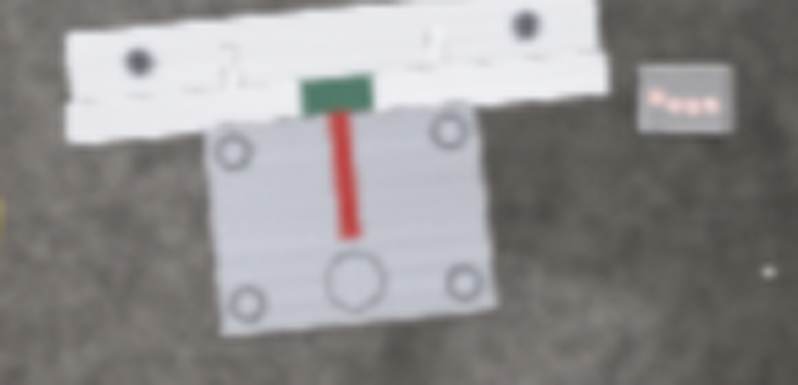

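The flask sits flush along the fence. Its stripe (338,112) is inside the green band (302–373), the other objects in the close-up have not moved, and the arm is clear.

```bash
python3 -c "
from rig import manip
print(manip.job_done())"
```

```text
the job is handed in; nothing more can be done
None
```

The flask is turned, squared and pushed flush against the fence with its red stripe inside the green band, and the job is handed in at about 13 s.

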